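# Return the electrode-gel jars to their holders

### The job

Clear up the desk after the recording: put each of the four white gel jars (grey lids) into the metal holder of its own size and shape, so that it stands flat on the holder's floor. Keep the jars upright and set them down rather than dropping them, and leave the amplifier box and the roll of tape where they are.

Things in the scene. Friction and masses are not known exactly. Their poses are not given: they have to be found in the camera images.
- jar_large: The widest and lowest of the three round gel jars: diameter 60 mm, height 45 mm. Origin: centre of the underside; z up. Loose, standing upright on the desk, about 130 g (up to 30 % more or less). White with a flat grey lid (the top 14 mm); body and lid have the same width and no rim, so it can be gripped anywhere across its side.
- jar_medium: The middle of the three round gel jars: diameter 48 mm, height 55 mm. Origin: centre of the underside; z up. Loose, standing upright on the desk, about 100 g (up to 30 % more or less). White with a flat grey lid (the top 14 mm); body and lid have the same width and no rim, so it can be gripped anywhere across its side.
- jar_small: The slimmest and tallest of the three round gel jars: diameter 34 mm, height 60 mm. Origin: centre of the underside; z up. Loose, standing upright on the desk, about 60 g (up to 30 % more or less). White with a flat grey lid (the top 14 mm); body and lid have the same width and no rim, so it can be gripped anywhere across its side.
- jar_square: The square gel jar: 44 x 44 mm in plan, height 50 mm; x and y are square to its sides. Origin: centre of the underside; z up. Loose, standing upright on the desk, about 100 g (up to 30 % more or less). White with a flat grey lid (the top 14 mm); body and lid have the same width and no rim, so it can be gripped anywhere across its side.
- holder_large: The holder of the large round jar, the widest of the three round holders. Low round aluminium dish fixed to the desk, with a dark rubber pad inside: inner diameter 76 mm (8 mm to spare all round the jar), outer diameter 84 mm, wall 14 mm high and 4 mm thick, floor 4 mm above the desk. Origin: centre of its underside, on the desk; z up.
- holder_medium: The holder of the medium round jar, the middle of the three round holders. Low round aluminium dish fixed to the desk, with a dark rubber pad inside: inner diameter 64 mm (8 mm to spare all round the jar), outer diameter 72 mm, wall 14 mm high and 4 mm thick, floor 4 mm above the desk. Origin: centre of its underside, on the desk; z up.
- holder_small: The holder of the small round jar, the narrowest of the three round holders. Low round aluminium dish fixed to the desk, with a dark rubber pad inside: inner diameter 50 mm (8 mm to spare all round the jar), outer diameter 58 mm, wall 14 mm high and 4 mm thick, floor 4 mm above the desk. Origin: centre of its underside, on the desk; z up.
- holder_square: The holder of the square jar. Low square aluminium dish fixed to the desk, with a dark rubber pad inside: 60 x 60 mm inside (8 mm to spare on each side; the jar must be turned roughly square to it), 68 x 68 mm outside, wall 14 mm high and 4 mm thick, floor 4 mm above the desk. Origin: centre of its underside, on the desk; x and y are square to its sides, z up.
- amplifier: Black box of the electrode amplifier, 80 x 54 x 22 mm (long side along its x), loose on the desk; not a jar, to be left where it is. Origin: centre of its underside.
- tape: Roll of white paper tape lying flat, outer diameter 68 mm, hole 40 mm, height 24 mm, loose on the desk; not a jar, to be left where it is. Origin: centre of its underside.
Not all that is in view belongs to the job. Leave any pink look-alike of the jar_medium alone. Leave any green look-alike of the jar_square alone.

How it is judged:
By the outcome, as a careful person would: the job done as asked, in the order asked, and still so for the second after the job is handed in, with the robot touching nothing.
It also fails if it takes over 102 s, if anything falls off the work surface, if the arm or the gripper's body presses on something with over 40 N, if the wrist force passes 120 N, or if a joint passes its speed limit or range.

### The arm

A 7-joint arm with a two-finger parallel gripper is mounted at the origin on the work surface. World frame = base frame: x ahead of the robot, y to its left, z up, the work surface at z = 0. Lengths are in m, angles in degrees, forces in N, time in s.
With the tool pointing down it reaches from about 0.425 to 0.875 m from the base axis. Payload 4.7 kg.
Tool frame: the origin (TCP) lies at the very end of the fingers, on their centre line; the grasp point (between the pads) lies env.grip_point_offset behind it (env.grip_point_offset is the distance from the TCP to the grasp point, in m); z points along the fingers, y is the direction in which the jaws open and shut (so a half turn about z gives the same grasp; the last joint's range is limited). The gripper opens to 87 mm and grips with 3 to 60 N. Pads are 19 mm wide; open, the fingers measure 117 mm over their backs; the gripper's body (75 mm by 190 mm) begins 51 mm behind the grasp point.
Start: joints at [77.642, 18.392, -4.016, 83.108, 1.295, 78.541, -3.26], TCP at [0.148, -0.633, 0.223] pointing down, gripper open.
Joint ranges: [-163.93, 163.93], [-17.29, 119.83], [-79.2, 71.16], [3.27, 140.29], [-89.18, 269.18], [5.43, 117.66], [-154.24, 154.24]. Speed limits (degrees/s): [147.25, 147.25, 180, 180, 180, 180, 180].

### API

Orientations are given as [roll, pitch, yaw] about the fixed x, y, z axes, in that order (R = Rz(yaw) Ry(pitch) Rx(roll)).
In Python, from cell import env gives the robot as it stands.
- The arm moves only by the tool send_rows, never from a script. Its argument "plan" is a list of rows, each a list of 7 numbers: the finger opening in mm, from 0 to 87, then the shift along the tool's x, y, z in mm, then the turn, a rotation vector about the tool's x, y, z in rad. A call has 1 to 12 rows; each row shifts and turns the commanded pose from where the row before left it, along the tool's axes as they then stand; what a row does not reach is not made up. A row lasts 1/10 s, in which the tool goes at most 50 mm and 8.59 degrees, less where a joint would pass 70% of its speed; a pose out of reach is approached as far as the arm can. A call is refused whole if a number of a shift passes 50 or a number of a turn 0.15, either way. A call with a gripper value outside its range is refused whole. The fingers move at their own pace and stop on an object; "grip_force" is the grip in N (left out, the last holds). Time passes only in rows, so rows that do not move let the fingers close. It gives the time, the measured TCP pose, the force and the opening at its end, in the units of the state.
- env.get_obs(): the state, without advancing time (a new reading comes with each control period).
- env.read_camera(name): name is "scene" or "top" or "wrist"; returns the picture (480x640x3 uint8, red, green, blue); there is no depth.
- env.get_calibration(name): a dict with "fx", "fy", "cx", "cy" (pixels), "extrinsics" (4x4, takes a point from camera to world coordinates). Camera axes: x right, y down, z forward; pixel columns grow to the right and rows downward; lengths in m; the calibration is good to about 2 mm. A picture is of the moment at which its call begins: read the wrist's pose just before it. get_calibration takes no time and is no camera call; for the wrist camera it gives the pose at the moment of the call.
- env.sign_off(): hands the job in, once; it reports no verdict.
Trained networks look in the newest picture that a camera, given by its name, has taken for a name from the list of things; names that differ only in an ending like _2 or _b are one class to them, and where a whole thing is asked for, a point or a joint stands for the part that bears it (a point fixed in the world has none). Each returns a list of dicts, best first, with "confidence" (0 to 1); they miss things now and then, are a little off and sometimes report something else, mostly with a low value. They report only what shows in the picture. A call takes as long as a camera call. They do not tell look-alikes from the thing itself.
- env.regions_of(camera, query): "region" (480x640 bool, what is visible of it) and "rect" ([left, top, right, bottom] in pixels, round what is visible of it).
The state is a dict: "time_s": time; "qpos": joint angles; "joint_velocities": joint speeds; "effort": joint torques, N m; "tool_pos": TCP position; "tool_rot": TCP orientation; "force": force on the tool from outside, world axes, zero at the start; "wrist_torque": the same for the moment, N m; "grip_width": finger opening in m.
Only numpy, scipy, OpenCV 4.12 (cv2) and the standard library are available. Lean on these libraries where they do the work, as an engineer would, in place of code of your own. Each camera call takes 0.05 s, during which the arm holds its last target. There are 200 camera calls.

## Working session

There is one attempt and no reset: what is moved stays moved. The work goes in short steps, Python scripts to look and compute and a tool call to move; the robot and the scene stay as the last step left them, time stands still between calls to the robot, and variables do not carry over. Pictures are saved under pics/ and viewed, about 12 in all and at most 16, crops included, and the job is handed in when it is done.

Besides the shell and the picture viewer there is one more tool, called after "Emit:" in YAML: its name, and indented under it one key for each argument. send_rows: Moves the arm, as the interface text tells. Its arguments: {"type":"object","properties":{"plan":{"type":"array"},"grip_force":{"type":"number"}},"required":["plan"]}

```bash
mkdir -p pics; ls; python3 - <<'E'
from cell import env
import cv2,numpy as np
o=env.get_obs();print({k:np.round(v,3).tolist() for k,v in o.items()},env.grip_point_offset)
for c in("scene","top"):
    im=env.read_camera(c);cv2.imwrite(f"pics/{c}0.png",im[:,:,::-1])
    k=env.get_calibration(c);print(c,k["fx"],k["cx"],k["cy"],np.round(k["extrinsics"],3).tolist())
    for n in "jar_large jar_medium jar_small jar_square holder_large holder_medium holder_small holder_square amplifier tape".split():
        print(n,[(round(r["confidence"],2),np.round(r["rect"]).astype(int).tolist(),int(r["region"].sum())) for r in env.regions_of(c,n)])
E
```

```text
pics
{'time_s': 0.0, 'qpos': [77.643, 18.439, -4.016, 83.175, 1.294, 78.54, -3.261], 'joint_velocities': [0.003, -0.068, 0.106, -0.008, -0.042, -0.008, -0.038], 'effort': [0.001, -49.129, -0.404, -31.253, -0.064, 0.044, 0.0], 'tool_pos': [0.148, -0.632, 0.221], 'tool_rot': [-179.891, 0.005, 13.166], 'force': [0.635, 0.065, -0.464], 'wrist_torque': [0.039, 0.006, 0.008], 'grip_width': 0.087} 0.0187
scene 558.4756303109966 319.87332227483654 233.51705502451838 [[-0.758, 0.556, -0.341, 0.896], [0.652, 0.636, -0.413, 0.463], [-0.013, -0.535, -0.845, 1.063], [0.0, 0.0, 0.0, 1.0]]
jar_large [(0.68, [214, 201, 242, 237], 733)]
jar_medium [(0.79, [198, 136, 221, 164], 494), (0.66, [336, 345, 375, 383], 875), (0.62, [187, 112, 207, 138], 522)]
jar_small [(0.75, [327, 231, 342, 258], 356), (0.18, [337, 348, 376, 384], 797)]
jar_square [(0.85, [462, 299, 494, 332], 732), (0.65, [502, 275, 532, 306], 791)]
holder_large [(0.92, [260, 129, 291, 159], 777)]
holder_medium [(0.98, [446, 392, 487, 435], 1228)]
holder_small [(0.91, [371, 292, 398, 314], 614)]
holder_square [(0.86, [259, 284, 292, 314], 990)]
amplifier [(0.79, [276, 186, 318, 221], 816)]
tape []
top 473.79239316856473 322.8198833020761 239.11039373349345 [[-0.018, -0.997, 0.069, 0.404], [-1.0, 0.019, 0.013, -0.046], [-0.015, -0.069, -0.998, 1.066], [0.0, 0.0, 0.0, 1.0]]
jar_large [(0.89, [387, 165, 418, 197], 689)]
jar_medium [(0.92, [478, 205, 507, 228], 560), (0.84, [522, 216, 554, 241], 590)]
jar_small []
jar_square [(0.81, [148, 283, 181, 309], 610), (0.65, [142, 326, 176, 356], 603), (0.29, [436, 259, 476, 302], 1206)]
holder_large [(0.59, [434, 264, 477, 303], 1173)]
holder_medium [(0.94, [107, 213, 138, 240], 829)]
holder_small [(0.93, [225, 228, 250, 256], 520)]
holder_square []
amplifier [(0.78, [358, 233, 396, 261], 900)]
tape [(0.9, [194, 164, 224, 196], 614), (0.52, [389, 167, 419, 200], 656)]
```

View pics/scene0.png

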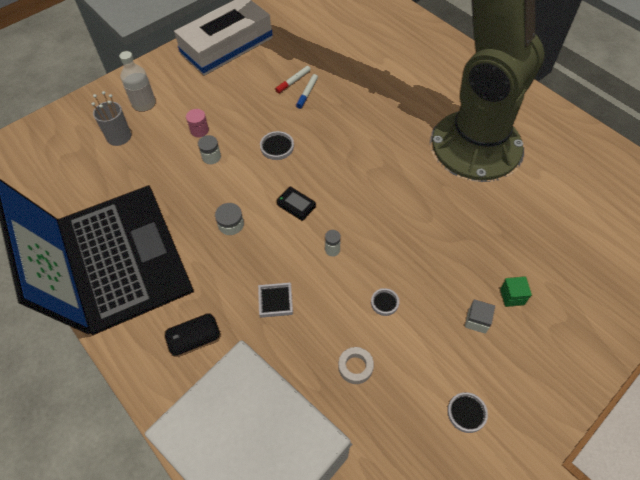

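View pics/top0.png

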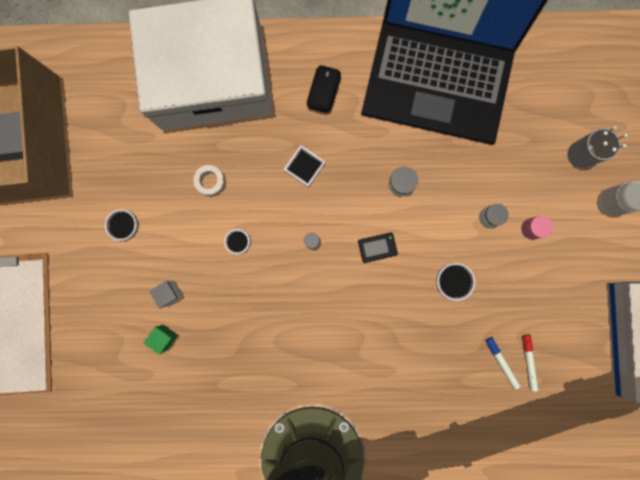

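The pictures show, in top pixels:
- **jar_large:** (404,181).
- **jar_medium:** grey lid at (495,215). The pink look-alike at (540,227) stays.
- **jar_small:** (312,241).
- **jar_square:** grey at (165,294). The green look-alike at (160,340) stays.
- **Holders:** large (456,282), medium (121,225), small (237,241), square (305,165).
- **Leave in place:** tape (208,180) and amplifier (378,247).

In the scene picture the medium grey jar is at (209,149), with pink at (197,123). The square grey jar is at (480,315), with green at (516,291).

Next I triangulate these points.

```bash
cat > h.py <<'E'
from cell import env
import cv2,numpy as np
from scipy.spatial.transform import Rotation as R
def ray(k,u,v):
    E=np.array(k["extrinsics"]);d=E[:3,:3]@[(u-k["cx"])/k["fx"],(v-k["cy"])/k["fy"],1]
    return E[:3,3],d/np.linalg.norm(d)
def onz(k,u,v,z):
    p,d=ray(k,u,v);return p+d*(z-p[2])/d[2]
def tri(rs):
    A=sum(np.eye(3)-np.outer(d,d) for p,d in rs);b=sum((np.eye(3)-np.outer(d,d))@p for p,d in rs)
    return np.linalg.solve(A,b)
def proj(k,P):
    E=np.array(k["extrinsics"]);c=E[:3,:3].T@(np.array(P)-E[:3,3]);return np.array([k["fx"]*c[0]/c[2]+k["cx"],k["fy"]*c[1]/c[2]+k["cy"]])
def go(P,yaw=None):
    "print tool-frame mm shift and yaw turn (rad about tool z) from measured pose to P"
    o=env.get_obs();r=R.from_euler("xyz",o["tool_rot"],degrees=True)
    d=r.inv().apply(np.array(P)-o["tool_pos"])*1000
    s=""
    if yaw is not None:
        # world yaw + = tool z turn - (tool down); jaws symmetric mod 180
        s=[round(float(-np.radians((yaw-o["tool_rot"][2]+h+180)%360-180)),3) for h in(0,180)]
    print("at",np.round(o["tool_pos"],4),"rot",np.round(o["tool_rot"],2),"t",round(o["time_s"],2),"-> shift mm",np.round(d,1),"turn",s)
E
python3 - <<'E'
from h import *
T=env.get_calibration("top");S=env.get_calibration("scene")
# lid centre pixels top / scene, and rim centres
d=dict(jar_large=((404,180),(229,213),.045),jar_medium=((495,214),(208,143),.055),jar_small=((312,240),(333,236),.06),jar_square=((164,294),(481,310),.05),
holder_large=((456,282),(277,145),.014),holder_medium=((121,225),(467,411),.014),holder_small=((237,241),(385,301),.014),holder_square=((305,165),(276,299),.014),amp=((378,247),(297,203),.022),tape=((208,180),(356,364),.024),pink=((541,226),(196,115),.055),green=((158,338),(517,285),.05))
for n,(a,b,z) in d.items():
    P=tri([ray(T,*a),ray(S,*b)]);Q=onz(T,*a,z);print(n,"tri",P.round(3),"top@z",Q.round(3),"scene@z",onz(S,*b,z).round(3),"r",np.hypot(*Q[:2]).round(3))
E
```

```text
jar_large tri [ 0.6   -0.211  0.041] top@z [ 0.6   -0.211  0.045] scene@z [ 0.601 -0.209  0.045] r 0.636
jar_medium tri [ 0.521 -0.403  0.052] top@z [ 0.52  -0.401  0.055] scene@z [ 0.522 -0.401  0.055] r 0.657
jar_small tri [ 0.471 -0.009  0.053] top@z [ 0.472 -0.01   0.06 ] scene@z [ 0.473 -0.005  0.06 ] r 0.472
jar_square tri [0.362 0.311 0.047] top@z [0.362 0.31  0.05 ] scene@z [0.364 0.311 0.05 ] r 0.477
holder_large tri [ 0.376 -0.327  0.   ] top@z [ 0.376 -0.324  0.014] scene@z [ 0.382 -0.317  0.014] r 0.496
holder_medium tri [0.518 0.422 0.008] top@z [0.517 0.42  0.014] scene@z [0.52  0.422 0.014] r 0.666
holder_small tri [0.476 0.161 0.008] top@z [0.476 0.159 0.014] scene@z [0.478 0.163 0.014] r 0.502
holder_square tri [0.645 0.007 0.006] top@z [0.644 0.005 0.014] scene@z [0.645 0.011 0.014] r 0.644
amp tri [ 0.455 -0.154  0.007] top@z [ 0.456 -0.153  0.022] scene@z [ 0.46  -0.144  0.022] r 0.481
tape tri [0.615 0.223 0.016] top@z [0.613 0.222 0.024] scene@z [0.617 0.225 0.024] r 0.652
pink tri [ 0.492 -0.497  0.054] top@z [ 0.493 -0.497  0.055] scene@z [ 0.492 -0.496  0.055] r 0.7
green tri [0.269 0.322 0.052] top@z [0.27  0.322 0.05 ] scene@z [0.267 0.323 0.05 ] r 0.42
```

Emit:
send_rows:
  plan:
    - [87,42,-14,0,0,0,0]
    - [87,42,-14,0,0,0,0]
    - [87,42,-14,0,0,0,0]
    - [87,42,-14,0,0,0,0]
    - [87,42,-14,0,0,0,0]
    - [87,42,-14,0,0,0,0]
    - [87,42,-14,0,0,0,0]
    - [87,42,-14,0,0,0,0]
    - [87,42,-14,0,0,0,0]
    - [87,38,-14,0,0,0,0]
    - [87,0,0,0,0,0,-0.149]
    - [87,0,0,0,0,0,-0.149]

```text
time_s: 2.3
tool_pos: [0.5231, -0.3998, 0.2224]
tool_rot: [-180.0, -0.0, 30.8]
force: [-0.1, -1.4, 0.7]
grip_width: 0.0871
```

Emit:
send_rows:
  plan:
    - [87,0,0,0,0,0,-0.149]
    - [87,0,0,0,0,0,-0.149]
    - [87,0,0,0,0,0,-0.149]
    - [87,0,0,0,0,0,-0.149]
    - [87,0,0,0,0,0,-0.149]
    - [87,0,0,0,0,0,0]
    - [87,0,0,0,0,0,0]

```text
time_s: 3.0
tool_pos: [0.5211, -0.402, 0.2225]
tool_rot: [180.0, 0.0, 72.7]
force: [-0.2, -0.1, -0.0]
grip_width: 0.0869
```

```bash
cat >> h.py <<'E'
def look(name,q=None,z=None):
    k=env.get_calibration("wrist");im=env.read_camera("wrist");cv2.imwrite(f"pics/{name}.png",im[:,:,::-1])
    for n in (q or []):
        for r in env.regions_of("wrist",n):
            if r["confidence"]<.3: continue
            m=r["region"].astype(np.uint8);c=cv2.findContours(m,0,2)[0]
            c=cv2.convexHull(np.vstack(c));(u,v),rad=cv2.minEnclosingCircle(c)
            ys,xs=np.nonzero(m);print(n,round(r["confidence"],2),"rect",np.round(r["rect"]).tolist(),"circ",round(u,1),round(v,1),round(rad,1),"cent",xs.mean().round(1),ys.mean().round(1))
    return k,im
E
python3 - <<'E'
from h import *
go([.521,-.402,.02],73)
k,_=look("w1",["jar_medium"]);print(k["fx"],k["cx"],k["cy"])
E0=np.array(k["extrinsics"]);o=env.get_obs();r=R.from_euler("xyz",o["tool_rot"],degrees=True)
print("cam in tool",r.inv().apply(E0[:3,3]-o["tool_pos"]).round(4),(r.as_matrix().T@E0[:3,:3]).round(2).tolist());print(proj(k,[.521,-.402,.055]))
E
```

```text
at [ 0.5211 -0.402   0.2225] rot [180.     0.    72.71] t 3.0 -> shift mm [-1.000e-01 -1.000e-01  2.025e+02] turn [-0.005, 3.137]
jar_medium 0.77 rect [302.0, 284.0, 347.0, 352.0] circ 324.0 317.4 35.1 cent 323.6 308.1
jar_medium 0.56 rect [293.0, 185.0, 352.0, 250.0] circ 322.8 216.8 32.0 cent 322.3 217.2
408.50190512348047 320.5868503154076 236.94965932236812
cam in tool [ 0.0669 -0.0013 -0.1617] [[-0.0, -0.97, -0.25], [1.0, -0.0, 0.0], [-0.0, -0.25, 0.97]]
[321.85277772 216.18849378]
```

View pics/w1.png

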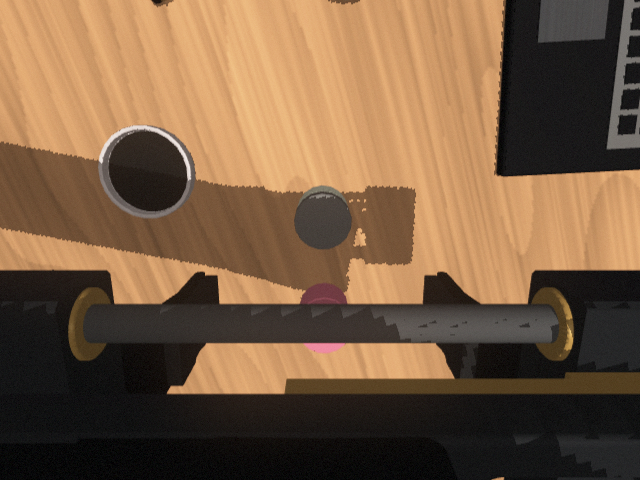

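The wrist view shows the grey-lidded medium jar at (323,220), the pink one below it at (324,317), partly behind the gripper, and holder_large at (147,171). The grey jar is the one to take, and it is centred between the fingers.

```bash
python3 - <<'E'
from h import *
k=env.get_calibration("wrist")
print(onz(k,322.6,221,.055),onz(k,147,171,.014), tri([ray(k,322.6,221),ray(env.get_calibration("top"),495,214)]),tri([ray(k,147,171),ray(env.get_calibration("top"),456,282)]))
E
```

```text
[ 0.52042451 -0.4060183   0.055     ] [ 0.38093278 -0.32390074  0.014     ] [ 0.52072936 -0.40749696  0.04116977] [ 0.37663501 -0.32465178  0.00610885]
```

Emit:
send_rows:
  plan:
    - [87,-3,1,45,0,0,0]
    - [87,0,0,45,0,0,0]
    - [87,0,0,45,0,0,0]
    - [87,0,0,35,0,0,0]
    - [87,0,0,20,0,0,0]
    - [87,0,0,12,0,0,0]
    - [40,0,0,0,0,0,0]
    - [40,0,0,0,0,0,0]
    - [40,0,0,0,0,0,0]
    - [40,0,0,0,0,0,0]
    - [40,0,0,0,0,0,0]
    - [40,0,0,0,0,0,0]
  grip_force: 20

```text
time_s: 4.3
tool_pos: [0.5216, -0.4053, 0.0212]
tool_rot: [179.9, 0.0, 72.9]
force: [0.2, 0.4, 2.8]
grip_width: 0.0475
```

Emit:
send_rows:
  plan:
    - [40,0,0,-25,0,0,0]
    - [40,0,0,-40,0,0,0]
    - [40,0,0,-40,0,0,0]
    - [40,30,-9,-5,0,0,0]
    - [40,45,-14,0,0,0,0]
    - [40,45,-14,0,0,0,0]
    - [40,45,-14,0,0,0,0]
    - [40,45,-14,0,0,0,0]
    - [40,45,-14,0,0,0,0]
    - [40,45,-14,0,0,0,0]
    - [40,45,-14,0,0,0,0]
    - [40,45,-14,0,0,0,0]

```text
time_s: 5.5
tool_pos: [0.5196, 0.005, 0.1307]
tool_rot: [180.0, 0.0, 72.9]
force: [0.4, -0.1, -1.2]
grip_width: 0.0474
```

Emit:
send_rows:
  plan:
    - [40,45,-14,0,0,0,0]
    - [40,45,-14,0,0,0,0]
    - [40,45,-14,0,0,0,0]
    - [40,45,-14,0,0,0,0]
    - [40,45,-14,0,0,0,0]
    - [40,45,-14,0,0,0,0]
    - [40,45,-15,0,0,0,0]
    - [40,30,-10,0,0,0,0]
    - [40,0,0,0,0,0,0]
    - [40,0,0,0,0,0,0]

```text
time_s: 6.5
tool_pos: [0.5165, 0.3656, 0.13]
tool_rot: [-180.0, 0.1, 73.0]
force: [0.0, -1.2, -2.1]
grip_width: 0.0476
```

```bash
python3 - <<'E'
from h import *
go([.518,.421,.025])
k,_=look("w2",["jar_medium","holder_medium"])
o=env.get_obs();p=o["tool_pos"]
print("pred lid",proj(k,[p[0],p[1],p[2]-.021+.055]),"pred rim",proj(k,[.518,.421,.014]))
E
```

```text
at [0.5165 0.3656 0.13  ] rot [-1.7996e+02  5.0000e-02  7.3040e+01] t 6.5 -> shift mm [ 53.5 -14.6 105. ] turn 
jar_medium 0.55 rect [257.0, 234.0, 387.0, 380.0] circ 320.1 313.3 79.5 cent 320.3 307.6
holder_medium 0.96 rect [246.0, 95.0, 354.0, 206.0] circ 299.9 148.8 54.6 cent 299.8 148.9
pred lid [330.89010697 338.9801692 ] pred rim [300.40767272 152.79745584]
```

View pics/w2.png

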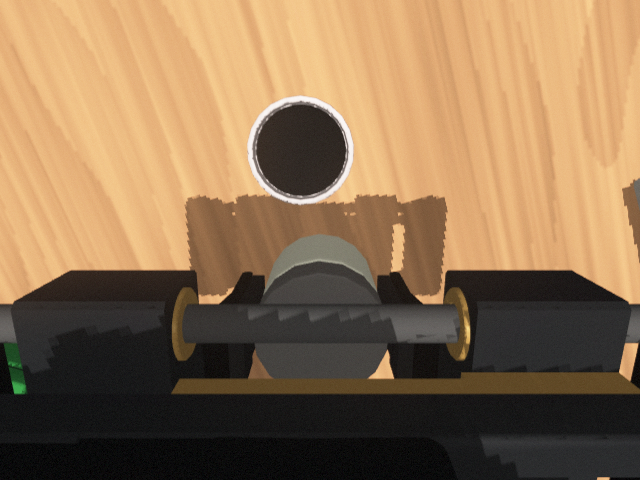

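```bash
python3 - <<'E'
from h import *
k=env.get_calibration("wrist");o=env.get_obs();r=R.from_euler("xyz",o["tool_rot"],degrees=True)
im=cv2.imread("pics/w2.png")
a=np.linspace(0,2*np.pi,73)
def circ(rad,zt,c,dx=0,dy=0):
    for t in a:
        P=r.apply([rad*np.cos(t)+dx,rad*np.sin(t)+dy,zt])+o["tool_pos"];u=proj(k,P);cv2.circle(im,tuple(int(x) for x in u.round()),1,c,-1)
circ(.024,-.034,(0,0,255));circ(.024,.021,(255,0,0));circ(.024,-.020,(0,255,0))
cv2.imwrite("pics/w2b.png",im[220:400,200:440].repeat(2,0).repeat(2,1))
E
```

```text
(no output)
```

View pics/w2b.png

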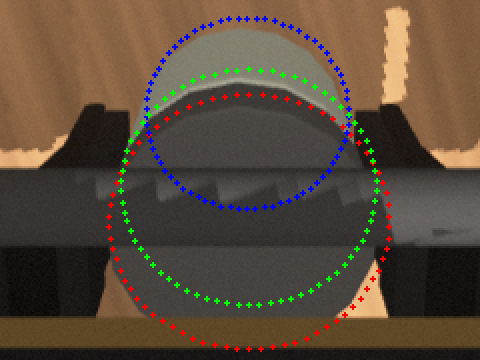

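The overlay shows the held jar about 2 mm back of the tool centre, and the holder rim about 2.5 mm beyond the prediction. So I shift 57, -14.

Emit:
send_rows:
  plan:
    - [40,30,-7,0,0,0,0]
    - [40,27,-7,0,0,0,0]
    - [40,0,0,30,0,0,0]
    - [40,0,0,35,0,0,0]
    - [40,0,0,25,0,0,0]
    - [40,0,0,8,0,0,0]
    - [40,0,0,3,0,0,0]
    - [40,0,0,2,0,0,0]
    - [40,0,0,0,0,0,0]
    - [40,0,0,0,0,0,0]

```text
time_s: 7.65
tool_pos: [0.5213, 0.4243, 0.029]
tool_rot: [179.9, -0.1, 72.9]
force: [-0.2, -0.0, -1.6]
grip_width: 0.0474
```

Emit:
send_rows:
  plan:
    - [40,0,0,2,0,0,0]
    - [40,0,0,1.5,0,0,0]
    - [40,0,0,0.5,0,0,0]
    - [40,0,0,0,0,0,0]

```text
time_s: 8.05
tool_pos: [0.5209, 0.4241, 0.0252]
tool_rot: [179.9, -0.0, 72.9]
force: [-2.3, -1.6, 6.2]
grip_width: 0.0474
```

Emit:
send_rows:
  plan:
    - [87,0,0,0,0,0,0]
    - [87,0,0,0,0,0,0]
    - [87,0,0,0,0,0,0]
    - [87,0,0,0,0,0,0]
    - [87,0,0,-15,0,0,0]
    - [87,0,0,-45,0,0,0]
    - [87,0,0,-45,0,0,0]
    - [87,-30,-24,-45,0,0,0]
    - [87,-35,-26,-45,0,0,0]
    - [87,-35,-26,0,0,0,0]
    - [87,-35,-26,0,0,0,0]
    - [87,-20,-17,0,0,0,0]

```text
time_s: 9.25
tool_pos: [0.371, 0.3179, 0.2029]
tool_rot: [179.9, 0.1, 73.0]
force: [0.0, -0.0, 2.3]
grip_width: 0.0867
```

Emit:
send_rows:
  plan:
    - [87,0,0,0,0,0,0]
    - [87,0,0,0,0,0,0]

```text
time_s: 9.45
tool_pos: [0.3738, 0.3192, 0.2036]
tool_rot: [179.8, -0.0, 72.9]
force: [0.4, 0.2, 0.5]
grip_width: 0.0868
```

```bash
python3 - <<'E'
from h import *
go([.362,.311,.021])
k,im=look("w3",["jar_square","holder_medium","jar_medium"])
print(proj(k,[.362,.311,.05]))
E
```

```text
at [0.3738 0.3192 0.2036] rot [ 1.7981e+02 -4.0000e-02  7.2920e+01] t 9.45 -> shift mm [-11.4  -9.5 182.6] turn 
jar_square 0.78 rect [161.0, 209.0, 235.0, 277.0] circ 196.5 244.5 42.0 cent 195.8 243.2
jar_square 0.65 rect [273.0, 189.0, 346.0, 266.0] circ 310.0 226.0 39.1 cent 309.7 226.4
jar_medium 0.97 rect [425.0, 0.0, 517.0, 69.0] circ 471.5 28.5 49.0 cent 469.0 30.5
[310.20511163 233.66568335]
```

View pics/w3.png

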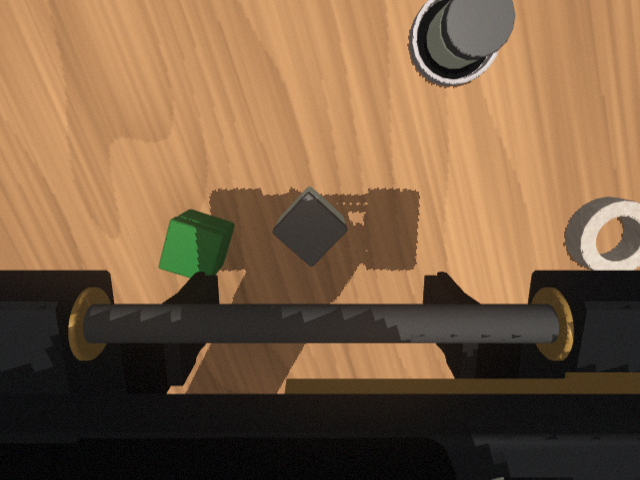

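The view shows the grey square jar as a diamond at (310,230), the green look-alike at (197,244), and the medium jar standing in its holder at (470,35). I want the lid outline for its centre and yaw.

```bash
python3 - <<'E'
from h import *
k=env.get_calibration("wrist");im=cv2.imread("pics/w3.png");hsv=cv2.cvtColor(im,cv2.COLOR_BGR2HSV)
m=((hsv[...,1]<60)&(hsv[...,2]<90)).astype(np.uint8);m[:185]=0;m[270:]=0;m[:,:265]=0;m[:,355:]=0
c=max(cv2.findContours(m,0,1)[0],key=cv2.contourArea)[:,0]
P=np.array([onz(k,u,v,.05)[:2] for u,v in c])*1000
print(cv2.contourArea(c.reshape(-1,1,2)),cv2.boundingRect(c),cv2.minAreaRect(P.astype(np.float32)))
# holder_square from top+scene, projected at z=.014
for cn in("top","scene"):
    kk=env.get_calibration(cn);env.read_camera(cn)
    im=env.read_camera(cn);H=cv2.cvtColor(im,cv2.COLOR_RGB2HSV)
    u0,v0=proj(kk,[.645,.007,.014]).astype(int)
    m=(H[...,1]<60).astype(np.uint8);w=np.zeros_like(m);w[v0-26:v0+26,u0-26:u0+26]=1;m*=w
    c=max(cv2.findContours(m,0,1)[0],key=cv2.contourArea)[:,0]
    P=np.array([onz(kk,u,v,.014)[:2] for u,v in c])*1000
    print(cn,cv2.minAreaRect(P.astype(np.float32)))
E
```

```text
2911.5 (273, 192, 74, 74) ((362.15875244140625, 315.8388366699219), (44.26509475708008, 43.95118713378906), 30.141719818115234)
top ((643.0775146484375, 6.959575653076172), (69.76819610595703, 69.23717498779297), 54.25760269165039)
scene ((646.9410400390625, 10.337417602539062), (74.0246810913086, 69.2609634399414), 54.27180099487305)
```

Emit:
send_rows:
  plan:
    - [87,-7.5,-10,0,0,0,0]
    - [87,0,0,20,0,0,0.149]
    - [87,0,0,25,0,0,0.149]
    - [87,0,0,25,0,0,0.149]
    - [87,0,0,25,0,0,0.149]
    - [87,0,0,20,0,0,0.149]
    - [87,0,0,35,0,0,0]
    - [87,0,0,20,0,0,0]
    - [87,0,0,12,0,0,0]
    - [87,0,0,0,0,0,0]

```text
time_s: 10.85
tool_pos: [0.3605, 0.3144, 0.019]
tool_rot: [-180.0, 0.2, 30.3]
force: [0.1, -0.0, -0.7]
grip_width: 0.0872
```

Emit:
send_rows:
  plan:
    - [36,0,0,-2,0,0,0]
    - [36,0,0,0,0,0,0]
    - [36,0,0,0,0,0,0]
    - [36,0,0,0,0,0,0]
    - [36,0,0,0,0,0,0]
    - [36,0,0,0,0,0,0]
    - [36,0,0,-20,0,0,0]
    - [36,0,0,-40,0,0,0]
    - [36,0,0,-40,0,0,0]
    - [36,2,20,-10,0,0,0]
    - [36,4,43,0,0,0,0]
    - [36,4,43,0,0,0,0]

```text
time_s: 12.05
tool_pos: [0.4242, 0.2278, 0.1333]
tool_rot: [179.9, -0.1, 30.4]
force: [0.4, -0.1, -0.7]
grip_width: 0.0437
```

Emit:
send_rows:
  plan:
    - [36,4,45,0,0,0,0]
    - [36,4,45,0,0,0,0]
    - [36,4,45,0,0,0,0]
    - [36,4,45,0,0,0,0]
    - [36,4,45,0,0,0,0]
    - [36,4,43,0,0,0,0]
    - [36,4,38,0,0,0,0]
    - [36,2,20,0,0,0,-0.13]
    - [36,0,0,0,0,0,-0.14]
    - [36,0,0,0,0,0,-0.148]
    - [36,0,0,0,0,0,0]
    - [36,0,0,0,0,0,0]

```text
time_s: 13.25
tool_pos: [0.6134, -0.0382, 0.1321]
tool_rot: [-180.0, 0.0, 54.0]
force: [0.3, -0.3, -0.4]
grip_width: 0.0437
```

```bash
cat >> h.py <<'E'
def overlay(name,zlid,zbot,rad,sq=False,dx=0,P=None,prad=0):
    "held jar outline drawn at tool centre (+dx); target rim circle at P"
    k=env.get_calibration("wrist");o=env.get_obs();r=R.from_euler("xyz",o["tool_rot"],degrees=True);im=cv2.imread(f"pics/{name}.png")
    for z,c in((zlid,(0,0,255)),(zbot,(255,0,0))):
        for t in np.linspace(0,2*np.pi,97):
            q=np.array([np.cos(t),np.sin(t)])*rad
            if sq:q=q/max(abs(q))*rad
            cv2.circle(im,tuple(int(x) for x in proj(k,r.apply([q[0]+dx,q[1],z])+o["tool_pos"]).round()),1,c,-1)
    if P is not None:
        for t in np.linspace(0,2*np.pi,97):
            cv2.circle(im,tuple(int(x) for x in proj(k,np.array(P)+[prad*np.cos(t),prad*np.sin(t),0]).round()),1,(0,255,255),-1)
    cv2.imwrite(f"pics/{name}o.png",im)
def silver(name,box,zr,sat=60):
    "holder outline -> world centre, size, angle at height zr (mm)"
    k=env.get_calibration("wrist");im=cv2.imread(f"pics/{name}.png");H=cv2.cvtColor(im,cv2.COLOR_BGR2HSV)
    m=(H[...,1]<sat).astype(np.uint8);w=np.zeros_like(m);a,b,c,d=box;w[b:d,a:c]=1;m*=w
    c=max(cv2.findContours(m,0,1)[0],key=cv2.contourArea)[:,0]
    P=np.array([onz(k,u,v,zr)[:2] for u,v in c])*1000
    print("silver",cv2.boundingRect(c),"rect",cv2.minAreaRect(P.astype(np.float32)),"circ",cv2.minEnclosingCircle(P.astype(np.float32)))
E
python3 - <<'E'
from h import *
go([.645,.008,.025],54.3)
k,_=look("w4",["holder_square","jar_square"])
o=env.get_obs();print(o["grip_width"],proj(k,[.645,.008,.014]))
overlay("w4",-.029,.021,.022,True)
u,v=proj(k,[.645,.008,.014]).astype(int)
silver("w4",(u-75,max(v-75,0),u+75,v+75),.014)
E
```

```text
at [ 0.6134 -0.0382  0.1321] rot [-1.7997e+02  2.0000e-02  5.4000e+01] t 13.25 -> shift mm [ 56.   -1.5 107.1] turn [-0.005, 3.136]
holder_square 0.73 rect [268.0, 98.0, 372.0, 201.0] circ 320.0 148.1 70.8 cent 319.3 148.4
jar_square 0.9 rect [261.0, 228.0, 384.0, 366.0] circ 320.6 300.5 83.7 cent 320.4 287.1
0.043963315761191904 [319.55304556 148.3626631 ]
silver (267, 98, 105, 104) rect ((643.9905395507812, 6.681827545166016), (67.72330474853516, 68.39032745361328), 54.08191680908203) circ ((644.0281982421875, 6.661419868469238), 47.686885833740234)
```

View pics/w4o.png

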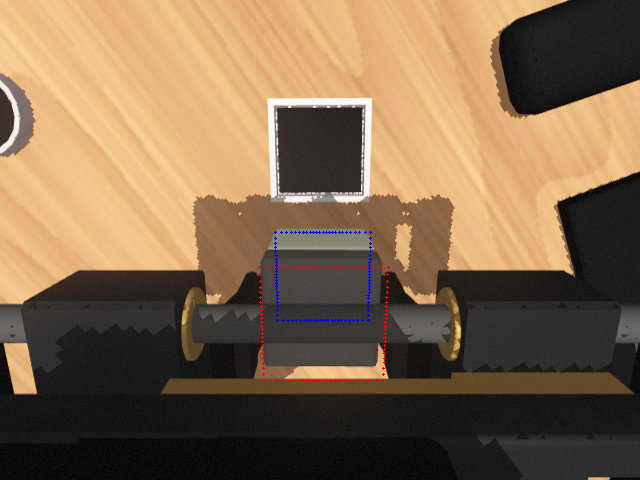

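The holder is at (319,148), and its fitted size, 67.7 x 68.4 mm, matches. The held square jar's lid looks about 8 mm lower in the fingers than expected, so it may be slipping. I tighten the grip and look again.

Emit:
send_rows:
  plan:
    - [36,0,0,0,0,0,0]
    - [36,0,0,0,0,0,0]
    - [36,0,0,0,0,0,0]
  grip_force: 40

```text
time_s: 13.7
tool_pos: [0.6137, -0.0382, 0.1325]
tool_rot: [180.0, 0.0, 54.2]
force: [-0.4, 0.1, -0.5]
grip_width: 0.0435
```

```bash
python3 - <<'E'
from h import *
k,_=look("w5",["holder_square","jar_square"]);print(env.get_obs()["tool_pos"],env.get_obs()["grip_width"])
a=cv2.imread("pics/w4.png");b=cv2.imread("pics/w5.png");print(cv2.absdiff(a,b)[225:370,255:390].mean())
overlay("w5",-.021,.029,.022,True)
im=cv2.imread("pics/w5o.png")[215:395,230:410];cv2.imwrite("pics/w5c.png",cv2.resize(im,None,fx=3,fy=3))
k2=env.get_calibration("scene");s=env.read_camera("scene");u,v=proj(k2,env.get_obs()["tool_pos"]).astype(int);cv2.imwrite("pics/s5.png",cv2.resize(s[v-60:v+60,u-80:u+80,::-1],None,fx=4,fy=4,interpolation=2));print(u,v)
E
```

```text
holder_square 0.83 rect [266.0, 98.0, 372.0, 201.0] circ 320.0 148.5 71.1 cent 319.5 148.8
jar_square 0.59 rect [261.0, 226.0, 384.0, 368.0] circ 320.6 300.3 83.9 cent 320.4 287.3
[ 0.61371036 -0.03821804  0.1325022 ] 0.04370614898471088
2.345100042571307
267 245
```

View pics/w5c.png

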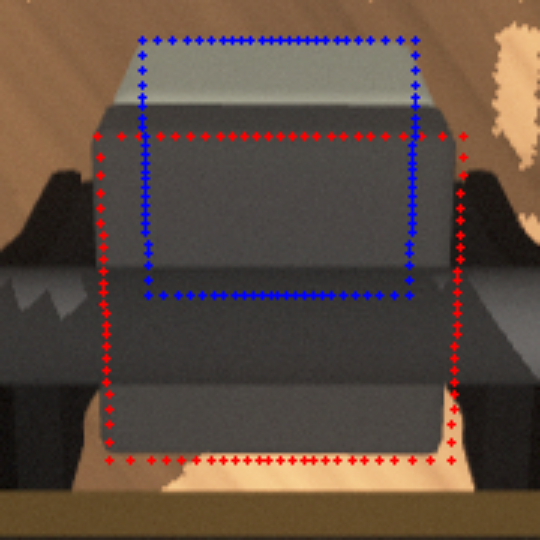

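View pics/s5.png

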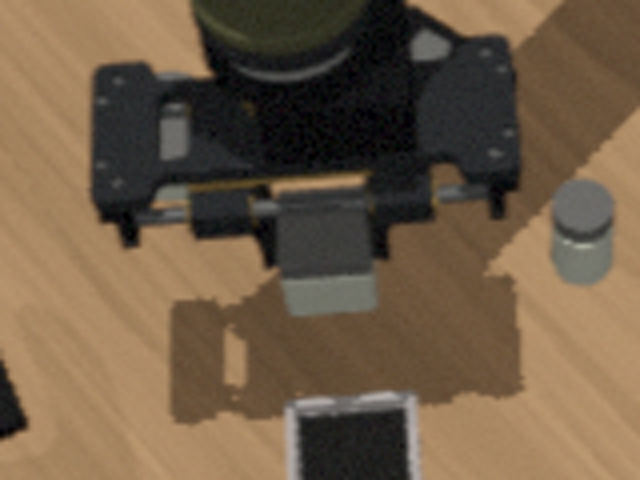

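It isn't slipping now. The outline fits a jar held about 8 mm lower than planned, and the jar is upright. I lower it gently and feel for the floor early.

Emit:
send_rows:
  plan:
    - [36,27,-0.7,0,0,0,0]
    - [36,27,-0.6,0,0,0,0]
    - [36,0,0,30,0,0,0]
    - [36,0,0,35,0,0,0]
    - [36,0,0,20,0,0,0]
    - [36,0,0,7,0,0,0]
    - [36,0,0,2,0,0,0]
    - [36,0,0,0,0,0,0]
    - [36,0,0,0,0,0,0]

```text
time_s: 14.8
tool_pos: [0.6454, 0.0064, 0.0401]
tool_rot: [179.9, -0.1, 54.2]
force: [0.5, -0.4, -0.7]
grip_width: 0.0439
```

Emit:
send_rows:
  plan:
    - [36,0,0,2,0,0,0]
    - [36,0,0,2,0,0,0]
    - [36,0,0,1,0,0,0]
    - [36,0,0,1,0,0,0]
    - [36,0,0,0,0,0,0]

```text
time_s: 15.3
tool_pos: [0.644, 0.0063, 0.0322]
tool_rot: [-180.0, 0.0, 54.2]
force: [0.7, 0.2, -0.5]
grip_width: 0.0437
```

Emit:
send_rows:
  plan:
    - [36,0,0,1,0,0,0]
    - [36,0,0,1,0,0,0]
    - [36,0,0,1,0,0,0]
    - [36,0,0,0,0,0,0]

```text
time_s: 15.7
tool_pos: [0.6444, 0.0064, 0.0308]
tool_rot: [180.0, 0.0, 54.2]
force: [-3.3, -0.3, 6.9]
grip_width: 0.0437
```

Emit:
send_rows:
  plan:
    - [87,0,0,0,0,0,0]
    - [87,0,0,0,0,0,0]
    - [87,0,0,0,0,0,0]
    - [87,0,0,0,0,0,0]
    - [87,0,0,-15,0,0,0]
    - [87,0,0,-45,0,0,0]
    - [87,0,0,-45,0,0,0]
    - [87,-25,-30,-45,0,0,0]
    - [87,-30,-35,-40,0,0,0]
    - [87,-30,-35,0,0,0,0]
    - [87,-29,-31,0,0,0,0]
    - [87,0,0,0,0,0,0]

```text
time_s: 16.9
tool_pos: [0.481, -0.0092, 0.2055]
tool_rot: [179.9, 0.3, 54.1]
force: [0.4, -0.3, 0.3]
grip_width: 0.087
```

Emit:
send_rows:
  plan:
    - [87,0,0,0,0,0,0]
    - [87,0,0,0,0,0,0]

```text
time_s: 17.1
tool_pos: [0.487, -0.0081, 0.206]
tool_rot: [179.9, -0.1, 54.2]
force: [-0.3, -0.3, -0.4]
grip_width: 0.087
```

```bash
python3 - <<'E'
from h import *
go([.471,-.009,.021])
k,im=look("w6",["jar_small","jar_square","holder_square","holder_small"])
print(proj(k,[.471,-.009,.06]),env.get_obs()["grip_width"])
E
```

```text
at [ 0.487  -0.0081  0.206 ] rot [ 1.799e+02 -7.000e-02  5.422e+01] t 17.1 -> shift mm [-10.3 -12.8 184.9] turn 
jar_small 0.83 rect [283.0, 200.0, 325.0, 250.0] circ 308.0 226.0 26.5 cent 306.6 226.0
jar_square 0.88 rect [435.0, 43.0, 518.0, 115.0] circ 476.0 77.5 51.7 cent 476.3 78.7
holder_square 0.96 rect [420.0, 41.0, 512.0, 129.0] circ 465.5 84.5 63.0 cent 450.4 91.7
holder_small 0.84 rect [153.0, 11.0, 226.0, 91.0] circ 188.3 51.0 40.2 cent 188.4 51.1
[305.29994979 234.23942549] 0.08686697807485443
```

View pics/w6.png

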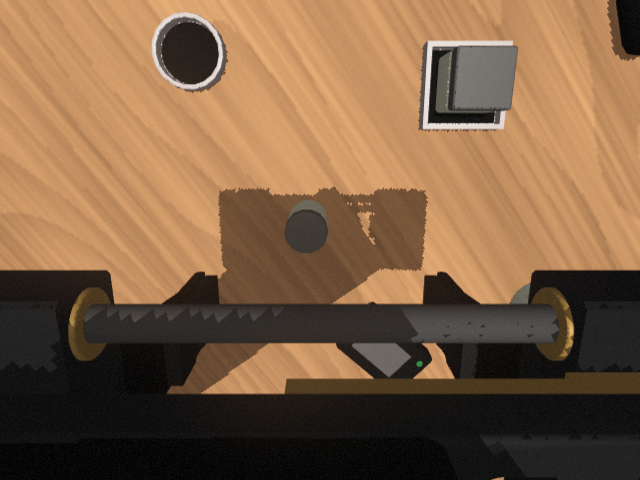

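The view shows the small jar's lid at (306,231), holder_small at (189,51), and the square jar sitting square inside its holder at (470,80).

Emit:
send_rows:
  plan:
    - [87,-8,-12,20,0,0,0]
    - [87,0,0,45,0,0,0]
    - [87,0,0,45,0,0,0]
    - [87,0,0,40,0,0,0]
    - [87,0,0,20,0,0,0]
    - [87,0,0,10,0,0,0]
    - [87,0,0,2,0,0,0]
    - [25,0,0,0,0,0,0]
    - [25,0,0,0,0,0,0]
    - [25,0,0,0,0,0,0]
    - [25,0,0,0,0,0,0]
    - [25,0,0,0,0,0,0]
  grip_force: 40

```text
time_s: 18.55
tool_pos: [0.4718, -0.008, 0.0235]
tool_rot: [179.9, -0.0, 54.2]
force: [-0.1, 0.7, 0.4]
grip_width: 0.0551
```

Emit:
send_rows:
  plan:
    - [25,0,0,0,0,0,0]
    - [25,0,0,0,0,0,0]
    - [25,0,0,0,0,0,0]
    - [25,0,0,0,0,0,0]

```text
time_s: 18.95
tool_pos: [0.4715, -0.0079, 0.023]
tool_rot: [180.0, 0.0, 54.2]
force: [1.1, -0.8, -0.3]
grip_width: 0.0334
```

Emit:
send_rows:
  plan:
    - [25,0,0,-10,0,0,0]
    - [25,0,0,-30,0,0,0]
    - [25,0,0,-40,0,0,0]
    - [25,20,-24,-30,0,0,0]
    - [25,20,-24,0,0,0,0]
    - [25,20,-24,0,0,0,0]
    - [25,20,-22,0,0,0,0]
    - [25,0,0,0,0,0,0]
    - [25,0,0,0,0,0,0]
    - [25,0,0,0,0,0,0]

```text
time_s: 19.95
tool_pos: [0.4422, 0.111, 0.1331]
tool_rot: [180.0, 0.0, 54.1]
force: [-0.2, 0.3, -0.2]
grip_width: 0.0332
```

```bash
python3 - <<'E'
from h import *
go([.477,.161,.027])
k,_=look("w7",["holder_small","jar_small"])
u,v=proj(k,[.477,.161,.014]).astype(int);print(u,v)
silver("w7",(u-55,max(v-55,0),u+55,v+55),.014)
overlay("w7",-.037,.023,.017)
o=env.get_obs();print(o["tool_pos"],o["grip_width"])
E
```

```text
at [0.4422 0.111  0.1331] rot [1.7998e+02 3.0000e-02 5.4120e+01] t 19.95 -> shift mm [ 61.   -1.1 106.1] turn 
holder_small 0.59 rect [276.0, 99.0, 361.0, 186.0] circ 318.9 141.8 43.9 cent 319.1 141.8
jar_small 0.87 rect [274.0, 246.0, 364.0, 379.0] circ 320.0 310.5 67.4 cent 320.2 307.7
320 140
silver (277, 99, 85, 87) rect ((475.44390869140625, 160.2342529296875), (56.117610931396484, 56.438629150390625), 54.05881118774414) circ ((475.4108581542969, 160.11524963378906), 28.652996063232422)
[0.44219564 0.11102759 0.13293331] 0.03304614010866
```

View pics/w7o.png

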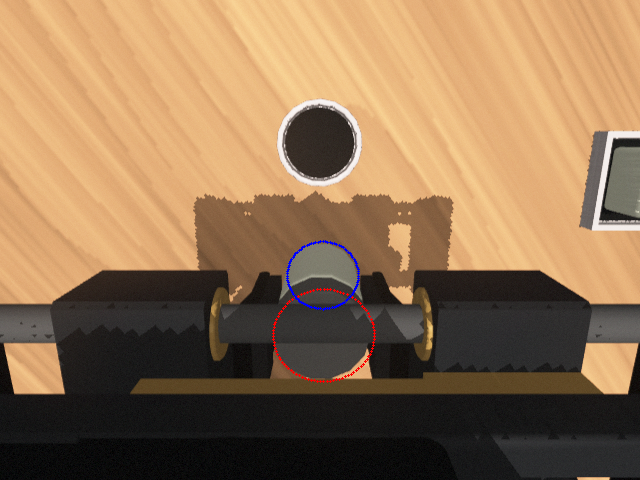

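The jar is held as expected: the outlines match within about 1.5 mm. The holder is at (319,142).

Emit:
send_rows:
  plan:
    - [25,30,-0.6,0,0,0,0]
    - [25,30,-0.6,0,0,0,0]
    - [25,0,0,30,0,0,0]
    - [25,0,0,35,0,0,0]
    - [25,0,0,25,0,0,0]
    - [25,0,0,10,0,0,0]
    - [25,0,0,2,0,0,0]
    - [25,0,0,1,0,0,0]
    - [25,0,0,1,0,0,0]
    - [25,0,0,0,0,0,0]
    - [25,0,0,0,0,0,0]

```text
time_s: 21.2
tool_pos: [0.4768, 0.1614, 0.0298]
tool_rot: [179.9, -0.0, 54.2]
force: [-1.0, -0.1, -1.3]
grip_width: 0.0331
```

Emit:
send_rows:
  plan:
    - [25,0,0,1,0,0,0]
    - [25,0,0,1,0,0,0]
    - [25,0,0,1,0,0,0]
    - [25,0,0,0,0,0,0]

```text
time_s: 21.6
tool_pos: [0.4764, 0.1614, 0.027]
tool_rot: [180.0, 0.0, 54.2]
force: [-3.2, -2.0, 9.6]
grip_width: 0.0332
```

Emit:
send_rows:
  plan:
    - [87,0,0,0,0,0,0]
    - [87,0,0,0,0,0,0]
    - [87,0,0,0,0,0,0]
    - [87,0,0,0,0,0,0]
    - [87,0,0,-15,0,0,0]
    - [87,0,0,-45,0,0,0]
    - [87,0,0,-45,0,0,0]
    - [87,0,0,-40,0,0,0]
    - [87,-20,28,-40,0,0,0]
    - [87,-27,37,0,0,0,0]
    - [87,-27,37,0,0,0,0]
    - [87,-27,37,0,0,0,0]

```text
time_s: 22.8
tool_pos: [0.5299, -0.0016, 0.2108]
tool_rot: [179.8, -0.0, 54.2]
force: [0.8, 0.9, -0.2]
grip_width: 0.087
```

Emit:
send_rows:
  plan:
    - [87,-27,37,0,0,0,0]
    - [87,-27,37,0,0,0,0]
    - [87,-27,37,0,0,0,0]
    - [87,-27,37,0,0,0,0]
    - [87,-22,32,0,0,0,0]
    - [87,0,0,0,0,0,0]
    - [87,0,0,0,0,0,0]
    - [87,0,0,0,0,0,0]

```text
time_s: 23.6
tool_pos: [0.5992, -0.2088, 0.2097]
tool_rot: [-180.0, -0.1, 54.3]
force: [0.2, 0.7, -0.6]
grip_width: 0.0869
```

```bash
python3 - <<'E'
from h import *
go([.600,-.213,.021])
k,im=look("w8",["jar_large","amplifier"])
print(proj(k,[.6,-.213,.045]))
E
```

```text
at [ 0.5992 -0.2088  0.2097] rot [-1.7999e+02 -6.0000e-02  5.4320e+01] t 23.6 -> shift mm [ -3.2   3.1 188.6] turn 
jar_large 0.96 rect [289.0, 178.0, 363.0, 254.0] circ 325.5 214.5 38.4 cent 325.5 215.0
amplifier 0.78 rect [107.0, 202.0, 212.0, 298.0] circ 158.5 249.5 53.0 cent 157.9 248.3
[325.35568717 220.21070036]
```

View pics/w8.png

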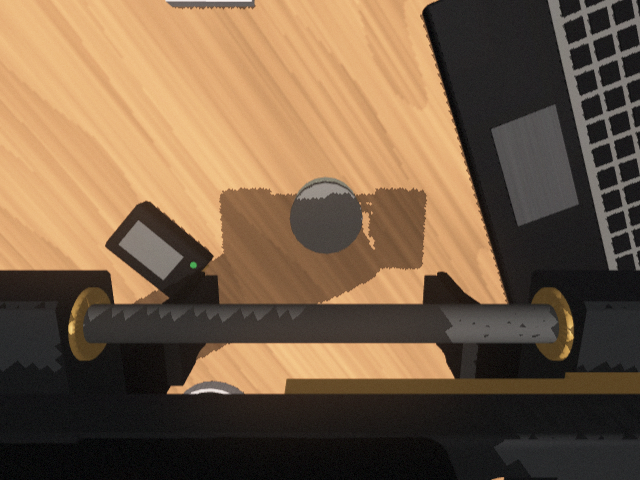

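The large jar's lid is at (326,217). The amplifier at (158,249) and the laptop at the right are clear of the fingers.

Emit:
send_rows:
  plan:
    - [87,-1,4,20,0,0,0]
    - [87,0,0,45,0,0,0]
    - [87,0,0,45,0,0,0]
    - [87,0,0,40,0,0,0]
    - [87,0,0,25,0,0,0]
    - [87,0,0,12,0,0,0]
    - [87,0,0,2,0,0,0]
    - [50,0,0,0,0,0,0]
    - [50,0,0,0,0,0,0]
    - [50,0,0,0,0,0,0]
    - [50,0,0,0,0,0,0]
    - [50,0,0,0,0,0,0]

```text
time_s: 24.95
tool_pos: [0.6022, -0.2142, 0.0209]
tool_rot: [179.9, 0.0, 54.2]
force: [-2.0, 0.5, 4.0]
grip_width: 0.0594
```

Emit:
send_rows:
  plan:
    - [50,0,0,0,0,0,0]
    - [50,0,0,0,0,0,0]
    - [50,0,0,0,0,0,0]
    - [50,0,0,0,0,0,0]

```text
time_s: 25.35
tool_pos: [0.6022, -0.2142, 0.0209]
tool_rot: [179.9, 0.0, 54.2]
force: [-1.5, -0.0, 5.1]
grip_width: 0.059
```

Emit:
send_rows:
  plan:
    - [50,0,0,-10,0,0,0]
    - [50,0,0,-30,0,0,0]
    - [50,0,0,-40,0,0,0]
    - [50,-25,-10,-30,0,0,0]
    - [50,-43,-18,0,0,0,0]
    - [50,-43,-18,0,0,0,0]
    - [50,-43,-18,0,0,0,0]
    - [50,-43,-18,0,0,0,0]
    - [50,-43,-18,0,0,0,0]
    - [50,-42,-16,0,0,0,0]
    - [50,0,0,0,0,0,0]
    - [50,0,0,0,0,0,0]

```text
time_s: 26.55
tool_pos: [0.3417, -0.3754, 0.1301]
tool_rot: [180.0, 0.0, 54.0]
force: [0.3, -0.3, -0.4]
grip_width: 0.0594
```

```bash
python3 - <<'E'
from h import *
go([.378,-.326,.025])
k,_=look("w9",["holder_large","jar_large"])
u,v=proj(k,[.378,-.326,.014]).astype(int);print(u,v)
silver("w9",(u-75,max(v-75,0),u+75,v+72),.014)
overlay("w9",-.0245,.0205,.030)
o=env.get_obs();print(o["tool_pos"],o["grip_width"])
E
```

```text
at [ 0.3417 -0.3754  0.1301] rot [179.99   0.    54.01] t 26.55 -> shift mm [ 61.3   0.3 105.1] turn 
holder_large 0.66 rect [259.0, 71.0, 385.0, 202.0] circ 320.3 135.6 64.7 cent 320.3 135.8
jar_large 0.84 rect [242.0, 214.0, 400.0, 378.0] circ 320.8 300.2 86.2 cent 320.3 291.7
322 140
silver (258, 71, 126, 130) rect ((379.9281921386719, -322.2303466796875), (82.75023651123047, 82.510986328125), 29.029253005981445) circ ((379.9201354980469, -322.1674499511719), 41.786949157714844)
[ 0.34417126 -0.37371341  0.13005453] 0.05945620914262762
```

View pics/w9o.png

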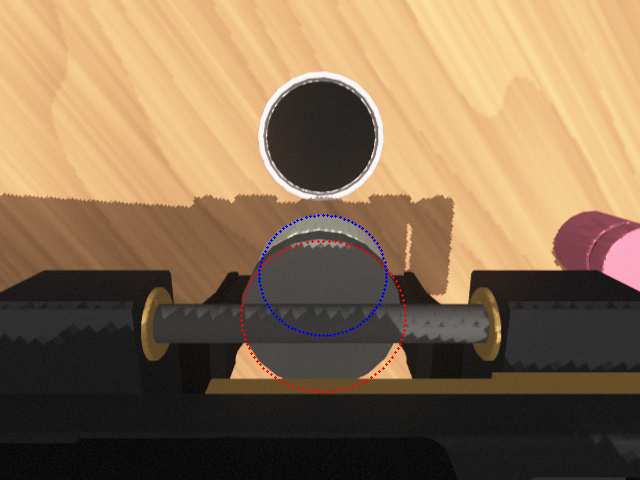

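The large jar is held on centre, with outlines matching. The holder is at (321,136). The tool was still settling when the picture was taken, so I move over first and read the pose.

Emit:
send_rows:
  plan:
    - [50,30,-0.5,0,0,0,0]
    - [50,29,-0.5,0,0,0,0]
    - [50,0,0,30,0,0,0]
    - [50,0,0,25,0,0,0]
    - [50,0,0,0,0,0,0]
    - [50,0,0,0,0,0,0]
    - [50,0,0,0,0,0,0]

```text
time_s: 27.4
tool_pos: [0.3777, -0.3268, 0.0763]
tool_rot: [179.9, 0.0, 54.2]
force: [-0.5, -0.4, -1.0]
grip_width: 0.0591
```

Emit:
send_rows:
  plan:
    - [50,1.5,-1,20,0,0,0]
    - [50,0,0,18,0,0,0]
    - [50,0,0,7,0,0,0]
    - [50,0,0,2,0,0,0]
    - [50,0,0,1,0,0,0]
    - [50,0,0,0,0,0,0]
    - [50,0,0,0,0,0,0]

```text
time_s: 28.1
tool_pos: [0.377, -0.3251, 0.0277]
tool_rot: [179.9, 0.0, 54.2]
force: [-0.6, 0.3, -1.1]
grip_width: 0.059
```

Emit:
send_rows:
  plan:
    - [50,0,0,1,0,0,0]
    - [50,0,0,1,0,0,0]
    - [50,0,0,1,0,0,0]
    - [50,0,0,0,0,0,0]

```text
time_s: 28.5
tool_pos: [0.3766, -0.3248, 0.0248]
tool_rot: [-180.0, 0.0, 54.2]
force: [-2.4, 0.8, 6.8]
grip_width: 0.0588
```

Emit:
send_rows:
  plan:
    - [87,0,0,0,0,0,0]
    - [87,0,0,0,0,0,0]
    - [87,0,0,0,0,0,0]
    - [87,0,0,0,0,0,0]
    - [87,0,0,-15,0,0,0]
    - [87,0,0,-45,0,0,0]
    - [87,0,0,-45,0,0,0]
    - [87,0,0,-40,0,0,0]
    - [87,-40,0,-30,0,0,0]
    - [87,-40,0,0,0,0,0]
    - [87,-40,0,0,0,0,0]
    - [87,0,0,0,0,0,0]

```text
time_s: 29.7
tool_pos: [0.3014, -0.427, 0.2001]
tool_rot: [179.9, 0.2, 53.7]
force: [1.0, 0.2, 0.1]
grip_width: 0.0872
```

```bash
python3 - <<'E'
from h import *
S=env.get_calibration("scene");T=env.get_calibration("top");W=env.get_calibration("wrist")
w=env.read_camera("wrist");s=env.read_camera("scene");t=env.read_camera("top")
H=dict(L=(.3777,-.3245,.02),M=(.5205,.4235,.02),S=(.476,.161,.02),Q=(.644,.007,.02))
tiles=[]
for im,k in((s,S),(t,T)):
    row=[]
    for P in H.values():
        u,v=proj(k,P).astype(int);row.append(cv2.resize(np.ascontiguousarray(im[max(v-28,0):v+28,u-28:u+28]),(200,200),interpolation=2))
    tiles.append(np.hstack(row))
u,v=proj(W,H["L"]).astype(int);print(u,v)
wr=cv2.resize(w,(267,200));tiles.append(np.hstack([wr,np.zeros((200,533,3),np.uint8)]))
cv2.imwrite("pics/fin.png",np.vstack(tiles)[:,:,::-1])
# jars' lid triangulated, amp and tape
for n in("amplifier","tape","jar_large","jar_medium","jar_small","jar_square"):
    for c in("top","scene"):
        print(n,c,[(round(r["confidence"],2),np.round(r["rect"]).astype(int).tolist()) for r in env.regions_of(c,n)[:3]])
E
```

```text
322 49
amplifier top [(0.87, [360, 232, 396, 262])]
amplifier scene [(0.72, [275, 189, 318, 220])]
tape top [(0.79, [197, 165, 226, 197]), (0.67, [109, 215, 138, 239]), (0.29, [224, 234, 248, 249])]
tape scene [(0.92, [339, 347, 376, 382])]
jar_large top [(0.81, [444, 270, 476, 297])]
jar_large scene [(0.59, [264, 125, 290, 156])]
jar_medium top [(0.86, [525, 214, 552, 238]), (0.66, [98, 211, 131, 232])]
jar_medium scene [(0.77, [453, 389, 485, 426]), (0.57, [184, 108, 210, 138])]
jar_small top [(0.71, [221, 232, 245, 251])]
jar_small scene [(0.74, [380, 282, 397, 311])]
jar_square top [(0.96, [287, 148, 315, 177]), (0.72, [140, 325, 176, 356])]
jar_square scene [(0.97, [262, 282, 286, 312]), (0.89, [501, 275, 533, 306]), (0.33, [259, 285, 295, 317])]
```

View pics/fin.png

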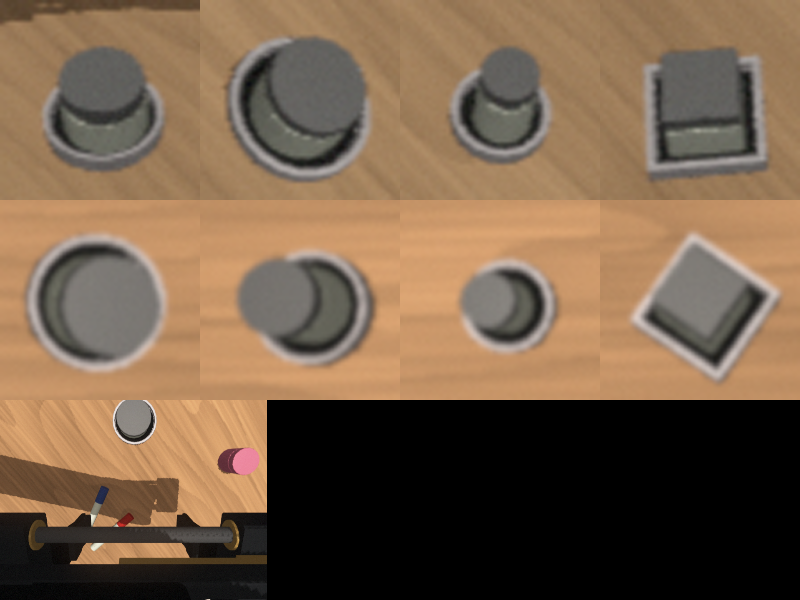

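All four jars stand inside their own holders with a dark gap visible around each base. The amplifier, tape and both look-alikes are where they were, to within network noise of about 3 px. The arm is clear, so I hand in.

```bash
python3 -c "
from cell import env
print(env.sign_off(), env.get_obs()['time_s'])"
```

```text
the job is handed in; nothing more can be done
the job is handed in; nothing more can be done
```

All four grey-lidded jars are in the holders of their own size and shape, and the job is handed in at about 30 s of the 102 s allowed.

- **Placing:** I lowered each jar until the wrist felt 6–10 N from the floor, then released it. The readings matched a jar bottom resting on the 4 mm holder floor for the large, medium and small jars.
- **Square jar:** I lifted it before the fingers had fully closed, and it slipped about 6 mm down in the grip. I tightened the grip, measured it again and set it down about 6 mm earlier than planned, where it met the floor at the height the slip implied. For the small and large jars I waited for the fingers to close before lifting.
- **Last checks:** Final pictures from the top and scene cameras show every jar upright inside its rim. The amplifier, tape, pink jar and green jar are in the same place to within about 3 px, the detectors' noise.
- **Disagreements:** The top and scene cameras disagreed with the wrist camera by 3–5 mm in y far from the centre. I went by the wrist camera for grasping and placing. The top-camera detector also labelled the medium and small jars in their holders as tape; the pictures show this is wrong.

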